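# Reload the solder reel stands

### The job

Take the empty reel off its stand and drop it in the blue scrap box first, and only then put the full solder reels on the three stands, each on the stand of its own size (large on large, medium on medium, small on small), sitting flat with the post through its bore. Do not disturb the flux jar or the finished glass star.

Things in the scene. Friction and masses are not known exactly. Their poses are not given: they have to be found in the camera images.
- reel_large: The large full solder reel, about 450 g: two round grey plastic flanges 64 mm across and 4 mm thick, bright solder wire wound between them to within 3 mm of the flange edge. 50 mm high overall, standing loose and upright on the bench, with a 25 mm bore right through along its axis. Origin: centre of its underside on the axis; z along the axis, upwards.
- reel_medium: The medium full solder reel, about 220 g: two round grey plastic flanges 50 mm across and 4 mm thick, bright solder wire wound between them to within 3 mm of the flange edge. 42 mm high overall, standing loose and upright on the bench, with a 25 mm bore right through along its axis. Origin: centre of its underside on the axis; z along the axis, upwards.
- reel_small: The small full solder reel, about 100 g: two round grey plastic flanges 39 mm across and 4 mm thick, bright solder wire wound between them to within 3 mm of the flange edge. 34 mm high overall, standing loose and upright on the bench, with a 25 mm bore right through along its axis. Origin: centre of its underside on the axis; z along the axis, upwards.
- reel_empty: The empty reel: the same plastic reel as the medium one (flanges 50 mm across, 42 mm high, 25 mm bore, about 40 g) but with no wire, only the bare 31 mm core between its flanges. At the start it is the only reel on a stand: it sits loose on the medium stand, post through its bore. Origin: centre of its underside on the axis; z along the axis, upwards.
- stand_large: The large reel stand, fixed to the bench: a dark wooden disc 78 mm across and 12 mm thick with an upright round-topped brass post 9 mm thick in the middle, whose top is 68.5 mm above the bench. A reel's underside sits on the top of the disc, 12 mm above the bench. Origin: centre of the disc's underside, on the bench; z up.
- stand_medium: The medium reel stand, fixed to the bench: a dark wooden disc 62 mm across and 12 mm thick with an upright round-topped brass post 9 mm thick in the middle, whose top is 60.5 mm above the bench. A reel's underside sits on the top of the disc, 12 mm above the bench. Origin: centre of the disc's underside, on the bench; z up.
- stand_small: The small reel stand, fixed to the bench: a dark wooden disc 49 mm across and 12 mm thick with an upright round-topped brass post 9 mm thick in the middle, whose top is 52.5 mm above the bench. A reel's underside sits on the top of the disc, 12 mm above the bench. Origin: centre of the disc's underside, on the bench; z up.
- scrap_box: Open-topped blue plastic scrap box, fixed to the bench: outside 160 mm along its x, 130 mm along its y, 55 mm high; walls and floor about 4 mm thick. Origin: centre of its underside; z up.
- flux_jar: Bystander: closed amber glass flux jar with black cap and paper label, 52 mm across, 55 mm high, standing loose. Origin: centre of its underside.
- star: Bystander: finished six-pointed stained-glass star lying flat and loose, about 140 mm across and 5 mm thick. Origin: centre of its underside.
There are look-alikes about, which are no part of the job. Leave any purple or red look-alike of the reel_empty alone.

How it is judged:
On the way, in this order (a step that is already met when the one before it is completed fails the run):
1. the empty reel lies in the scrap box while no full reel is on its stand yet (x of reel_empty in the frame of scrap_box between -0.077 and 0.077 m and y of reel_empty in the frame of scrap_box between -0.062 and 0.062 m and z of reel_empty in the frame of scrap_box below 0.05 m and horizontal distance between reel_large and stand_large above 0.03 m and horizontal distance between reel_medium and stand_medium above 0.03 m and horizontal distance between reel_small and stand_small above 0.03 m), for 0.2 s.
2. the three full reels sit on the stands of their sizes (horizontal distance between reel_large and stand_large below 0.0095 m and z of reel_large in the frame of stand_large between 0.008 and 0.016 m and angle between each of reel_large, reel_medium, reel_small's own z axis and vertical below 0.1 rad and horizontal distance between reel_medium and stand_medium below 0.0095 m and z of reel_medium in the frame of stand_medium between 0.008 and 0.016 m and horizontal distance between reel_small and stand_small below 0.0095 m and z of reel_small in the frame of stand_small between 0.008 and 0.016 m), for 0.2 s.
At the end, for the whole second after the job is handed in: Each full reel sits over the post of the stand of its own size: axis within 9.5 mm of the post's, underside within 4 mm of the top of the stand's disc, tilted less than 0.1 rad; the empty reel lies inside the scrap box, its origin less than 50 mm above the bench; every reel is at rest (all of step 2 and x of reel_empty in the frame of scrap_box between -0.077 and 0.077 m and y of reel_empty in the frame of scrap_box between -0.062 and 0.062 m and z of reel_empty in the frame of scrap_box below 0.05 m and linear speed of each of reel_large, reel_medium, reel_small, reel_empty below 0.02 m/s); the robot touches nothing.
It fails at once if the flux jar is pushed more than 20 mm or tipped (distance of flux_jar from where it was at the start of the episode above 0.02 m or angle between flux_jar's own z axis and vertical above 0.3 rad).
It fails at once if the glass star is moved more than 20 mm or tipped up (distance of star from where it was at the start of the episode above 0.02 m or angle between star's own z axis and vertical above 0.2 rad).
It also fails if it takes over 112 s, if anything falls off the work surface, if the arm or the gripper's body presses on something with over 40 N, if the wrist force passes 120 N, or if a joint passes its speed limit or range.

### The arm

A 6-joint arm with a two-finger parallel gripper is mounted at the origin on the work surface. World frame = base frame: x ahead of the robot, y to its left, z up, the work surface at z = 0. Lengths are in m, angles in rad, forces in N, time in s.
With the tool pointing down it reaches from about 0.4 to 0.825 m from the base axis. Payload 7 kg.
Tool frame: the origin (TCP) lies between the finger pads; the fingertips stand 25 mm ahead of it and the grasp point (between the pads) lies 6 mm ahead of it; z points along the fingers, y is the line along which they close (so a half turn about z gives the same grasp; the last joint's range is limited). The gripper opens to 85 mm and grips with 20 to 120 N. Pads are 22 mm wide; open, the fingers measure 114 mm over their backs; the gripper's body (76 mm by 85 mm) begins 54 mm behind the grasp point. The pads swing forward as they close: fully open they stand 13 mm farther back than shut.
Start: joints at [1.586, 0.359, 0.012, 0, -1.224, -0.288], TCP at [0.182, 0.65, 0.256] pointing down, gripper open.
Joint ranges: [-3.07, 3.07], [-1.43, 2.12], [-1.02, 1.25], [-3.03, 1.67], [-3.05, -0], [-3.03, 3.03]. Speed limits (rad/s): [2.39, 2.39, 3.01, 3.14, 3.14, 3.14].

### API

Orientations are given as a unit quaternion [x, y, z, w].
In Python, from bench import sense, grab_frame, camera_params, finish_job gives the robot as it stands. The module is installed in compiled form; this text tells all that it offers.
- The arm moves only by the shell command python3 -m inch 'ROWS' [FORCE]. ROWS is JSON, a list of rows, each a list of 3 entries, a list of its own where there are three numbers: the shift along the tool's x, y, z in mm, then the turn about the tool's z in rad, then the finger opening in mm, from 0 to 85.4. In form: [[[tx, ty, tz], twist, fingers], ...]. A call has 1 to 8 rows; each row is the pose to reach, as a shift and turn from the pose commanded when the call began, along the tool's axes at that moment; what a row does not reach only later rows make up. A row lasts 1/12 s, in which the tool goes at most 41.7 mm and 7.16 degrees, less where a joint would pass 70% of its speed; a pose out of reach is approached as far as the arm can. A call with a gripper value outside its range is refused whole. The fingers move at their own pace and stop on an object; FORCE is the grip in N (left out, the last holds). Time passes only in rows, so rows that repeat a pose let the fingers close. It gives the time, the measured TCP pose, the force, the opening and the grip force at its end, in the units of the state.
- sense(): the state, without advancing time (a new reading comes with each control period).
- grab_frame(name): name is "scene" or "side" or "wrist"; returns (picture, depth): 480x640x3 uint8, red, green, blue; 480x640 float32, m along the optical axis (not along the pixel's ray), 0 where there is no reading.
- camera_params(name): a dict with "fx", "fy", "cx", "cy" (pixels), "rvec" (rotation vector, rad) and "tvec" (3), from world to camera coordinates, as OpenCV has them. Camera axes: x right, y down, z forward; pixel columns grow to the right and rows downward; lengths in m; the calibration is good to about 2 mm. The wrist camera is an equidistant fisheye: a pixel r from the principal point sees the ray r / f radians off the axis. A picture is of the moment at which its call begins: read the wrist's pose just before it. camera_params takes no time and is no camera call; for the wrist camera it gives the pose at the moment of the call.
- finish_job(): hands the job in; it is judged then, once.
The state is a dict: "time": time; "qpos": joint angles; "dq": joint speeds; "joint_efforts": joint torques, N m; "eef_pos": TCP position; "orientation": TCP orientation; "force": force on the tool from outside, world axes, zero at the start; "torque": the same for the moment, N m; "gripper_width": finger opening in m; "gripper_force": force on a finger pad.
Only numpy, scipy, OpenCV 4.12 (cv2) and the standard library are available. Lean on these libraries where they do the work, as an engineer would, in place of code of your own. Each camera call takes 0.05 s, during which the arm holds its last target. There are 200 camera calls.

## Working session

There is one attempt and no reset: what is moved stays moved. The work goes in short steps, Python scripts to look and compute and a shell command to move; the robot and the scene stay as the last step left them, time stands still between calls to the robot, and variables do not carry over. Pictures are saved under pics/ and viewed, at most 14 in all, crops included, and the job is handed in when it is done.

```bash
mkdir -p pics
cat > h.py <<'E'
import numpy as np, cv2
from bench import sense, grab_frame, camera_params
def shot(n,f):
    im,d=grab_frame(n); cv2.imwrite(f'pics/{f}.png',im[:,:,::-1]); np.save(f'pics/{f}.npy',d); return im,d
def cam(n):
    p=camera_params(n); R=cv2.Rodrigues(np.array(p['rvec'],float))[0]; return p,R,np.array(p['tvec'],float).ravel()
def atz(n,u,v,z):
    p,R,t=cam(n); r=R.T@np.array([(u-p['cx'])/p['fx'],(v-p['cy'])/p['fy'],1]); c=-R.T@t
    return c+r*(z-c[2])/r[2]
def cloud(n,d):
    p,R,t=cam(n); v,u=np.mgrid[:480,:640]
    P=np.stack([(u-p['cx'])/p['fx']*d,(v-p['cy'])/p['fy']*d,d],-1); return (P-t)@R
E
python3 - <<'E'
from h import *
print(sense())
for n in('scene','side'): shot(n,n+'0'); print(camera_params(n))
E
```

```text
{'time': 0.0, 'qpos': array([ 1.58611004e+00,  3.59390926e-01,  1.10403279e-02, -3.23941568e-04,
       -1.22405607e+00, -2.88123533e-01]), 'dq': array([-5.72545459e-04, -1.80853527e-03,  7.74146359e-04, -7.06913944e-06,
        1.23311925e-03, -2.06765630e-03]), 'joint_efforts': array([ 2.01427993e-04, -5.83312690e+01,  2.93415642e+01,  6.93634450e+00,
       -6.04109649e-03,  2.91191711e-06]), 'eef_pos': array([0.18176752, 0.64961752, 0.25535767]), 'orientation': array([ 9.90703430e-01, -1.36036915e-01, -2.88464448e-05,  8.18936000e-04]), 'force': array([-0.31520646, -0.63664585,  0.10916036]), 'torque': array([ 0.04325604, -0.05748423, -0.01184948]), 'gripper_force': 0.0, 'gripper_width': 0.08538250612500425}
{'fx': 529.1527577254878, 'fy': 529.1527577254878, 'cx': 315.9718139883406, 'cy': 235.86959185936897, 'rvec': array([ 1.14546066,  2.51250673, -0.79204304]), 'tvec': array([ 0.33674633, -0.25388624,  1.18649196])}
{'fx': 492.20230117777714, 'fy': 492.20230117777714, 'cx': 319.46561386844274, 'cy': 237.12932055802665, 'rvec': array([ 0.38635927, -2.69353951,  1.35216939]), 'tvec': array([0.45904328, 0.13279393, 0.81643437])}
```

View pics/scene0.png

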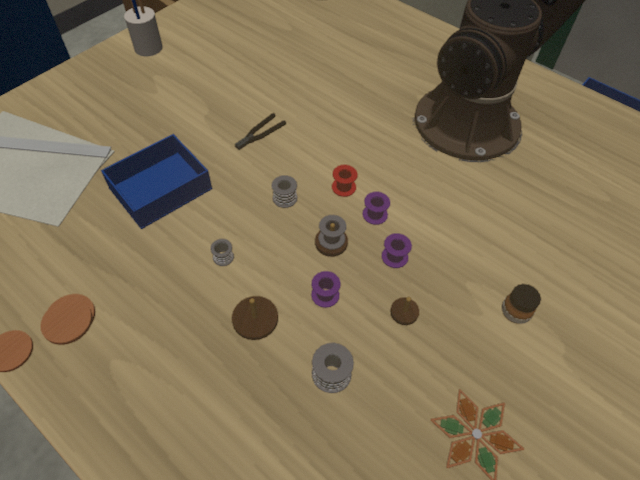

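View pics/side0.png

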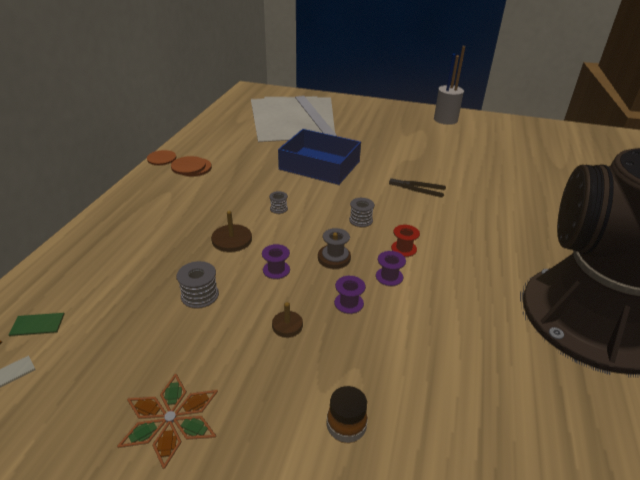

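Scene view:
- **Empty reel candidates:** grey bare-core reel on the medium stand (332,232); purple look-alikes at (376,208), (397,250) and (326,289); red at (344,180). I choose the grey one at (332,232).
- **Full reels:** large (332,366), medium (285,191), small (222,251).
- **Stands:** large (255,317), small (405,311).
- **Others:** box (157,180), jar (521,303), star (477,434).

Side view agrees, with the empty reel at (336,247).

```bash
cat > m.py <<'E'
from h import *
from scipy.optimize import least_squares
# name: px scene, px side, top z, radius
O={'empty':((332,232),(336,247),.054,.025),'large':((332,366),(198,284),.050,.032),'medium':((285,191),(362,212),.042,.025),
'small':((222,251),(279,202),.034,.0195),'st_large':((255,317),(232,237),.012,.039),'st_small':((405,311),(287,323),.012,.0245),'jar':((521,303),(348,412),.055,.026),
'redRE':((344,180),(405,240),.042,.025),'pur1':((376,208),(391,267),.042,.025),'pur2':((397,250),(350,293),.042,.025),'pur3':((326,289),(277,260),.042,.025)}
def loc(n,d,px,z,r):
    P=cloud(n,d); g=atz(n,*px,z)
    k=(d>0)&(abs(P[...,2]-z)<.006)&(np.hypot(*(P[...,:2]-g[:2]).transpose(2,0,1))<r+.025)
    q=P[k]; xy=q[:,:2]; 
    h=cv2.convexHull(xy.astype(np.float32)*1000)[:,0]/1000.
    f=least_squares(lambda c:np.hypot(*(h-c).T)-r,xy.mean(0),loss='soft_l1',f_scale=.001)
    return f.x,np.abs(f.fun).mean(),np.median(q[:,2]),k.sum()
if __name__=='__main__':
  for o,(a,b,z,r) in O.items():
    for n,px in(('scene',a),('side',b)):
        c,e,zz,k=loc(n,np.load(f'pics/{n}0.npy'),px,z,r); print(o,n,c.round(4),round(e,4),round(zz,4),k)
  P=cloud('scene',np.load('pics/scene0.npy')); 
  q=P[120:230,95:220].reshape(-1,3); q=q[(abs(q[:,2]-.055)<.005)]; 
  print('box',cv2.minAreaRect((q[:,:2]*1000).astype(np.float32)))
  print('star',atz('scene',477,434,.005),atz('side',170,416,.005))
  a=cv2.imread('pics/scene0.png')[170:280,270:430]; cv2.imwrite('pics/crop.png',cv2.resize(a,None,fx=5,fy=5,interpolation=2))
E
python3 m.py
```

```text
empty scene [ 0.4527 -0.0194] 0.0006 0.0557 433
empty side [ 0.4519 -0.0156] 0.0015 0.0549 317
large scene [0.6479 0.1438] 0.0005 0.0515 1137
large side [0.647  0.1452] 0.0006 0.0508 752
medium scene [ 0.4324 -0.1565] 0.0005 0.0438 360
medium side [ 0.4313 -0.1538] 0.001 0.0427 253
small scene [ 0.6084 -0.1457] 0.0004 0.0354 225
small side [ 0.6085 -0.143 ] 0.0007 0.0342 146
st_large scene [ 0.6589 -0.0142] 0.0021 0.0137 1486
st_large side [ 0.6587 -0.0125] 0.0004 0.0128 806
st_small scene [0.4844 0.1695] 0.0043 0.0136 561
st_small side [0.4826 0.17  ] 0.0005 0.0128 564
jar scene [0.3527 0.3103] 0.0027 0.0565 614
jar side [0.3528 0.3107] 0.0022 0.0558 1026
redRE scene [ 0.333  -0.0864] 0.0005 0.0436 332
redRE side [ 0.3328 -0.0784] 0.0148 0.043 334
pur1 scene [0.3463 0.0028] 0.0005 0.0436 361
pur1 side [0.3466 0.0047] 0.0007 0.0429 367
pur2 scene [0.401  0.0892] 0.0005 0.0436 410
pur2 side [0.4007 0.0906] 0.0005 0.0428 435
pur3 scene [0.5458 0.0445] 0.0007 0.0437 475
pur3 side [0.5451 0.0469] 0.0007 0.0426 351
box ((577.2030639648438, -358.58245849609375), (135.25405883789062, 160.9724578857422), 80.08636474609375)
star [0.57767222 0.36855551 0.005     ] [0.57825886 0.36681373 0.005     ]
```

View pics/crop.png

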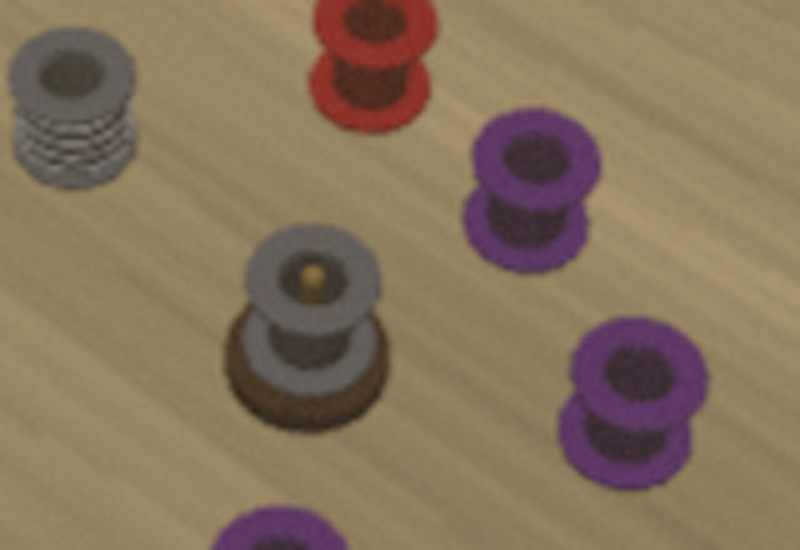

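The crop confirms the pick: the grey reel at (312,300 in the crop) has a bare core, with the brass post through it on the brown disc. The others are purple or red, with no stand. I'll go for the grey one.

```bash
cat > to.py <<'E'
import sys,numpy as np
from scipy.spatial.transform import Rotation as R
from bench import sense
s=sense(); Q=R.from_quat(s['orientation'])
print('t',s['time'],'pos',s['eef_pos'].round(4),'w',round(s['gripper_width'],4),'q',s['qpos'].round(2),'tilt',np.degrees(np.arccos(-Q.as_matrix()[2,2])).round(2))
for a in sys.argv[1:]:
    p=np.array([float(v) for v in a.split(',')]); d=(p-s['eef_pos'])*1000
    print(a,(Q.inv().apply(d)).round(1),'len',np.linalg.norm(d).round())
E
python3 to.py .46,.3,.22 .4523,-.0178,.2
```

```text
t 0.1 pos [0.1818 0.6497 0.2555] w 0.0856 q [ 1.59  0.36  0.01 -0.   -1.22 -0.29] tilt 0.08
.46,.3,.22 [362.2 261.7  35.9] len 448.0
.4523,-.0178,.2 [440.4 569.8  56.4] len 722.0
```

```bash
python3 -m inch '[[[15,11,2],0,75],[[45,33,5],0,75],[[75,54,8],0,75],[[105,76,11],0,75],[[135,98,14],0,75],[[165,119,17],0,75],[[195,141,20],0,75],[[225,163,23],0,75]]' 40; python3 -m inch '[[[30,22,3],0,75],[[60,43,6],0,75],[[90,65,9],0,75],[[115,83,12],0,75],[[130,95,12],0,75],[[137,98,12],0,75],[[137,98,12],0,75]]'; python3 to.py .4523,-.0178,.15
```

```text
time: 0.77
eef_pos: [0.3553, 0.4307, 0.233]
orientation: [0.991, -0.136, -0.0, 0.0]
force: [0.4, 0.3, -0.4]
gripper_width: 0.0752
gripper_force: 0.0
time: 1.35
eef_pos: [0.461, 0.2999, 0.221]
orientation: [0.991, -0.137, -0.0, 0.0]
force: [0.2, 0.1, -0.2]
gripper_width: 0.0751
gripper_force: 0.0
t 1.35 pos [0.461  0.2999 0.221 ] w 0.0751 q [ 0.93  0.18 -0.32  0.   -1.07  0.36] tilt 0.03
.4523,-.0178,.15 [ 77.9 308.1  71.2] len 326.0
```

```bash
python3 -m inch '[[[6,22,5],0,75],[[16,62,14],0,75],[[26,102,24],0,75],[[36,142,33],0,75],[[46,182,42],0,75],[[56,222,51],0,75],[[66,260,60],0,75],[[74,290,67],0,75]]'; python3 -m inch '[[[4,14,3],0,75],[[4,18,4],0,75],[[4,18,4],0,75]]'; python3 to.py .4523,-.0178,.052
python3 - <<'E'
from h import *
shot('wrist','w1')
E
```

```text
time: 2.02
eef_pos: [0.4525, 0.0007, 0.1539]
orientation: [0.991, -0.135, -0.0, -0.0]
force: [0.6, 0.5, -0.3]
gripper_width: 0.0753
gripper_force: 0.0
time: 2.27
eef_pos: [0.452, -0.0167, 0.1501]
orientation: [0.991, -0.137, -0.0, 0.0]
force: [0.3, 0.8, 0.1]
gripper_width: 0.0748
gripper_force: 0.0
t 2.2667 pos [ 0.452  -0.0167  0.1501] w 0.0748 q [ 0.4   0.09 -0.61 -0.   -0.87  0.9 ] tilt 0.03
.4523,-.0178,.052 [ 0.6  1.  98.1] len 98.0
```

View pics/w1.png

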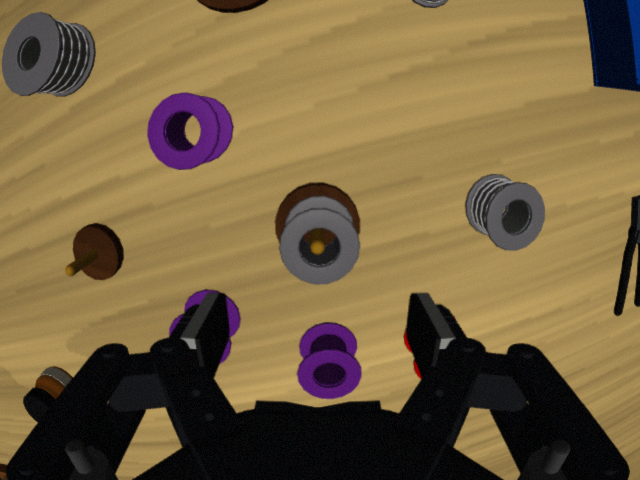

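The empty reel (319,245) is centred between the pads (about 210 and 425) and nothing is in the way below. I'll descend.

```bash
python3 -m inch '[[[1,1,20],0,75],[[1,1,50],0,75],[[1,1,75],0,75],[[1,1,90],0,75],[[1,1,98],0,75],[[1,1,98],0,75],[[1,1,98],0,40]]' 40; python3 -m inch '[[[0,0,0],0,40],[[0,0,0],0,40],[[0,0,0],0,40],[[0,0,0],0,40],[[0,0,0],0,40],[[0,0,0],0,40]]'; python3 -m inch '[[[0,0,-10],0,40],[[0,0,-30],0,40],[[0,0,-60],0,40],[[0,0,-90],0,40],[[0,0,-100],0,40],[[0,0,-100],0,40]]'; python3 to.py .577,-.3586,.15
```

```text
time: 2.9
eef_pos: [0.4535, -0.0167, 0.0527]
orientation: [0.991, -0.135, 0.0, 0.0]
force: [-1.0, -0.1, 0.9]
gripper_width: 0.0646
gripper_force: 0.0
time: 3.4
eef_pos: [0.4541, -0.0171, 0.054]
orientation: [0.991, -0.136, 0.001, -0.001]
force: [-2.9, 2.4, 4.7]
gripper_width: 0.0476
gripper_force: 40.1
time: 3.9
eef_pos: [0.4551, -0.017, 0.1566]
orientation: [0.991, -0.136, 0.004, -0.002]
force: [0.2, 0.5, -0.3]
gripper_width: 0.0478
gripper_force: 41.2
t 3.9 pos [ 0.4551 -0.017   0.1566] w 0.0478 q [ 0.4   0.09 -0.6   0.   -0.88  0.9 ] tilt 0.48
.577,-.3586,.15 [209.2 296.3   6.7] len 363.0
```

```bash
python3 -m inch '[[[12,16,0],0,40],[[34,48,0],0,40],[[56,80,0],0,40],[[78,111,0],0,40],[[100,142,0],0,40],[[122,173,0],0,40],[[144,204,0],0,40],[[166,235,0],0,40]]'; python3 -m inch '[[[20,28,2],0,40],[[34,48,4],0,40],[[42,60,6],0,40],[[43,61,6],0,40],[[43,61,6],0,40]]'; python3 to.py .577,-.3586,.07
python3 - <<'E'
from h import *
shot('scene','s1')
E
```

```text
time: 4.57
eef_pos: [0.5497, -0.2906, 0.1522]
orientation: [0.991, -0.136, 0.0, -0.0]
force: [1.4, 1.1, 0.4]
gripper_width: 0.0475
gripper_force: 41.3
time: 4.98
eef_pos: [0.574, -0.3593, 0.1454]
orientation: [0.991, -0.137, -0.001, -0.0]
force: [-0.9, -0.3, -0.2]
gripper_width: 0.0476
gripper_force: 41.3
t 4.9833 pos [ 0.574  -0.3593  0.1454] w 0.0476 q [-0.27  0.44 -0.12 -0.   -1.01  1.57] tilt 0.08
.577,-.3586,.07 [ 2.8 -1.5 75.4] len 75.0
```

View pics/s1.png

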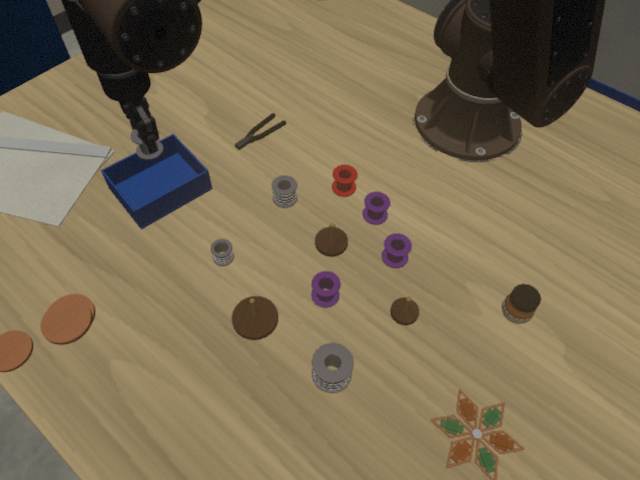

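The empty reel is in the gripper at (150,152), above the box, and the medium stand at (331,242) is bare. Lower, release, and measure the medium stand.

```bash
python3 -m inch '[[[3,-1,15],0,40],[[3,-1,40],0,40],[[3,-1,60],0,40],[[3,-1,75],0,40],[[3,-1,78],0,40],[[3,-1,78],0,40]]'; python3 -m inch '[[[0,0,0],0,66],[[0,0,0],0,66],[[0,0,0],0,66],[[0,0,0],0,66]]'; python3 -m inch '[[[0,0,-20],0,66],[[0,0,-50],0,66],[[0,0,-80],0,66],[[0,0,-90],0,66],[[0,0,-90],0,66]]';  python3 to.py .4318,-.155,.13
python3 - <<'E'
from m import *
for n,px in(('scene',(331,242)),('side',(335,256))):
    im,d=shot(n,n+'2'); c=loc(n,d,px,.012,.031); print(n,c)
    cv2.imwrite(f'pics/{n}2c.png',cv2.resize(im[:240,:360,::-1] if n=='scene' else im[100:300,200:440,::-1],None,fx=2,fy=2))
E
```

```text
time: 5.53
eef_pos: [0.5771, -0.3576, 0.0678]
orientation: [0.991, -0.135, -0.001, -0.0]
force: [-0.7, -0.1, 0.2]
gripper_width: 0.0477
gripper_force: 41.3
time: 5.87
eef_pos: [0.5782, -0.359, 0.0696]
orientation: [0.991, -0.136, 0.001, 0.0]
force: [0.3, 0.5, 0.2]
gripper_width: 0.066
gripper_force: 0.0
time: 6.28
eef_pos: [0.5796, -0.3598, 0.1631]
orientation: [0.991, -0.136, 0.004, 0.001]
force: [0.0, 0.2, -0.9]
gripper_width: 0.0661
gripper_force: 0.0
t 6.2833 pos [ 0.5796 -0.3598  0.1631] w 0.0661 q [-0.27  0.43 -0.1   0.   -1.03  1.57] tilt 0.42
.4318,-.155,.13 [-197.7 -157.5   31.5] len 255.0
scene (array([ 0.45451803, -0.01754058]), np.float64(0.002663644764851968), np.float64(0.01370745207138755), np.int64(711))
side (array([ 0.45366455, -0.01583942]), np.float64(0.0005349089764873325), np.float64(0.012939153371685106), np.int64(573))
```

View pics/scene2c.png

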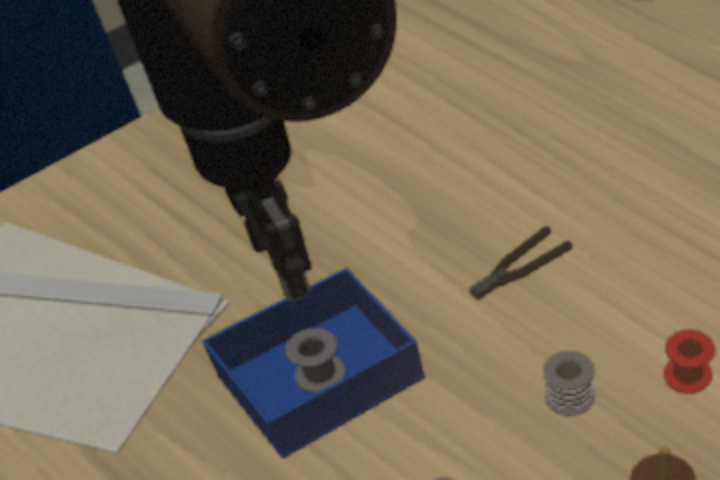

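The empty reel stands upright inside the box, at (315,358) in the 2x crop. Next is the medium reel.

```bash
python3 -m inch '[[[-14,-11,0],0,72],[[-44,-35,3],0,72],[[-74,-59,8],0,72],[[-104,-83,14],0,72],[[-134,-107,20],0,72],[[-164,-131,26],0,72],[[-186,-149,30],0,72],[[-198,-157,32],0,72]]'; python3 -m inch '[[[0,0,0],0,72],[[0,0,0],0,72]]';python3 to.py .4318,-.155,.04
```

```text
time: 7.05
eef_pos: [0.4258, -0.1526, 0.1248]
orientation: [0.991, -0.136, -0.002, -0.0]
force: [0.2, -0.6, -0.9]
gripper_width: 0.0718
gripper_force: 0.0
time: 7.22
eef_pos: [0.4286, -0.1539, 0.1259]
orientation: [0.991, -0.135, -0.0, 0.0]
force: [1.2, -0.2, 0.7]
gripper_width: 0.0722
gripper_force: 0.0
t 7.2167 pos [ 0.4286 -0.1539  0.1259] w 0.0722 q [ 0.09  0.13 -0.63 -0.   -0.81  1.21] tilt 0.05
.4318,-.155,.04 [ 3.5  0.2 85.9] len 86.0
```

```bash
python3 -m inch '[[[3.5,0,15],0,72],[[3.5,0,40],0,72],[[3.5,0,65],0,72],[[3.5,0,80],0,72],[[3.5,0,86],0,72],[[3.5,0,86],0,72],[[3.5,0,86],0,72]]' 60; python3 to.py .4318,-.155,.04; python3 -m inch '[[[0,0,0],0,40],[[0,0,0],0,40],[[0,0,0],0,40],[[0,0,0],0,40],[[0,0,0],0,40],[[0,0,0],0,40],[[0,0,0],0,40]]'; python3 to.py;  python3 -m inch '[[[0,0,-8],0,40],[[0,0,-28],0,40],[[0,0,-53],0,40],[[0,0,-78],0,40],[[0,0,-88],0,40],[[0,0,-90],0,40],[[0,0,-90],0,40],[[0,0,-90],0,40]]'; python3 to.py .454,-.0167,.13
```

```text
time: 7.8
eef_pos: [0.433, -0.1558, 0.0403]
orientation: [0.991, -0.136, -0.0, 0.0]
force: [0.2, 0.3, 0.4]
gripper_width: 0.0718
gripper_force: 0.0
t 7.8 pos [ 0.433  -0.1558  0.0403] w 0.0718 q [ 0.08  0.28 -0.72  0.   -0.58  1.21] tilt 0.05
.4318,-.155,.04 [-1.4 -0.4  0.3] len 1.0
time: 8.38
eef_pos: [0.4335, -0.1555, 0.0419]
orientation: [0.991, -0.136, 0.001, -0.0]
force: [-2.7, 0.0, 9.1]
gripper_width: 0.0466
gripper_force: 59.9
t 8.3833 pos [ 0.4335 -0.1555  0.0419] w 0.0466 q [ 0.09  0.28 -0.72  0.   -0.58  1.21] tilt 0.15
time: 9.05
eef_pos: [0.4321, -0.1552, 0.13]
orientation: [0.991, -0.136, -0.0, -0.0]
force: [0.9, 0.2, -2.2]
gripper_width: 0.0468
gripper_force: 61.9
t 9.05 pos [ 0.4321 -0.1552  0.13  ] w 0.0468 q [ 0.09  0.13 -0.62 -0.   -0.82  1.21] tilt 0.02
.454,-.0167,.13 [ -16.3 -139.3    0. ] len 140.0
```

```bash
python3 -m inch '[[[-1,-8,0],0,40],[[-4,-30,0],0,40],[[-7,-58,0],0,40],[[-10,-86,0],0,40],[[-13,-112,0],0,40],[[-15,-130,0],0,40],[[-16,-139,0],0,40],[[-16,-139,0],0,40]]'; python3 -m inch '[[[0,0,0],0,40],[[0,0,0],0,40]]';python3 to.py .454,-.0167,.054;  python3 - <<'E'
from h import *
shot('wrist','w2')
E
```

```text
time: 9.72
eef_pos: [0.4547, -0.0156, 0.1295]
orientation: [0.991, -0.135, -0.001, 0.0]
force: [0.1, 1.0, -1.9]
gripper_width: 0.0462
gripper_force: 62.0
time: 9.88
eef_pos: [0.4541, -0.0176, 0.1297]
orientation: [0.991, -0.136, -0.001, 0.0]
force: [-1.1, -1.0, -1.6]
gripper_width: 0.0467
gripper_force: 62.0
t 9.8833 pos [ 0.4541 -0.0176  0.1297] w 0.0467 q [ 0.4   0.12 -0.63 -0.   -0.82  0.9 ] tilt 0.09
.454,-.0167,.054 [-0.3 -0.9 75.7] len 76.0
```

View pics/w2.png

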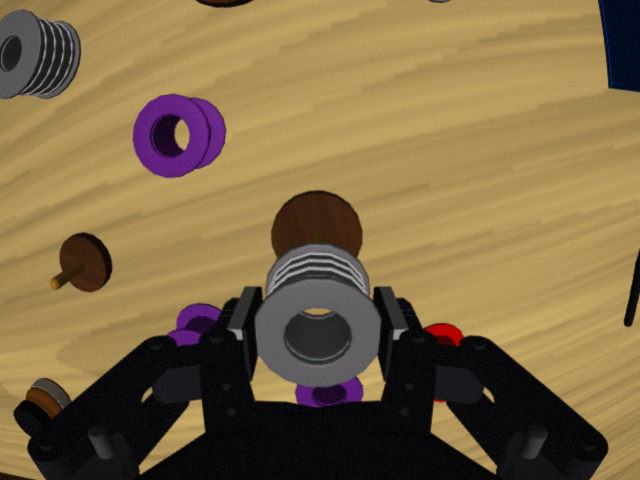

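The medium reel is centred in the pads (top centre at 319,332), hanging upright over the stand disc (317,235). I'll lower it.

```bash
python3 -m inch '[[[0,-1,8],0,40],[[0,-1,24],0,40],[[0,-1,40],0,40],[[0,-1,54],0,40],[[0,-1,64],0,40],[[0,-1,70],0,40],[[0,-1,73],0,40],[[0,-1,74],0,40]]'; python3 -m inch '[[[0,0,1],0,40],[[0,0,1],0,40]]'; python3 to.py
```

```text
time: 10.6
eef_pos: [0.4547, -0.0166, 0.0558]
orientation: [0.991, -0.136, -0.0, 0.0]
force: [-0.2, -0.5, -2.3]
gripper_width: 0.0466
gripper_force: 61.9
time: 10.77
eef_pos: [0.4553, -0.0162, 0.0556]
orientation: [0.991, -0.136, 0.0, -0.0]
force: [0.1, 0.7, -1.1]
gripper_width: 0.0467
gripper_force: 62.0
t 10.7667 pos [ 0.4553 -0.0162  0.0556] w 0.0467 q [ 0.4   0.24 -0.71  0.   -0.61  0.9 ] tilt 0.04
```

```bash
python3 -m inch '[[[0,0,1.5],0,40],[[0,0,1.5],0,40],[[0,0,1.5],0,52],[[0,0,1.5],0,66],[[0,0,1.5],0,66],[[0,0,1.5],0,66]]'; python3 -m inch '[[[0,0,-15],0,66],[[0,0,-40],0,66],[[0,0,-70],0,66],[[0,0,-82],0,66],[[0,0,-82],0,66],[[0,0,-82],0,66]]';python3 to.py .6085,-.1443,.13
python3 - <<'E'
from m import *
im,d=shot('side','side3'); print(loc('side',d,(336,247),.054,.025))
cv2.imwrite('pics/c3.png',cv2.resize(im[100:300,200:440,::-1],None,fx=3,fy=3))
E
```

```text
time: 11.27
eef_pos: [0.4551, -0.0162, 0.054]
orientation: [0.991, -0.136, 0.0, -0.0]
force: [0.7, -0.4, 0.3]
gripper_width: 0.0657
gripper_force: 0.0
time: 11.77
eef_pos: [0.4553, -0.016, 0.1364]
orientation: [0.991, -0.136, 0.001, -0.001]
force: [-0.4, 0.4, 0.9]
gripper_width: 0.0665
gripper_force: 0.0
t 11.7667 pos [ 0.4553 -0.016   0.1364] w 0.0665 q [ 0.4   0.12 -0.62 -0.   -0.83  0.9 ] tilt 0.12
.6085,-.1443,.13 [182.1  82.3   6.6] len 200.0
(array([ 0.45325595, -0.01377666]), np.float64(0.001106088433714523), np.float64(0.05473102241254434), np.int64(347))
```

View pics/c3.png

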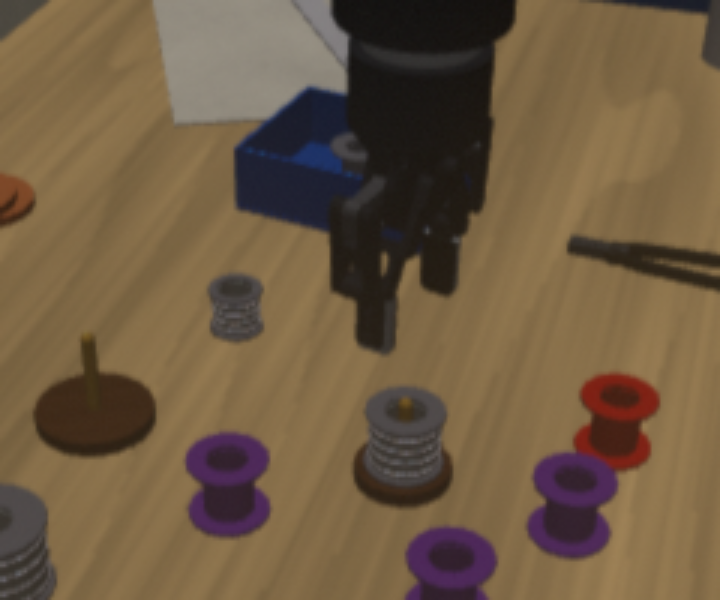

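The medium reel sits flat on its stand with the post through the bore (405,410 in the crop), about 2 mm off axis. Now the small reel.

```bash
python3 -m inch '[[[12,5,0],0,62],[[40,18,1],0,62],[[70,31,2],0,62],[[100,45,4],0,62],[[130,59,5],0,62],[[156,70,6],0,62],[[175,79,6],0,62],[[182,82,6],0,62]]'; python3 -m inch '[[[0,0,0],0,62],[[0,0,0],0,62],[[0,0,0],0,62]]';python3 to.py .6085,-.1443,.033
```

```text
time: 12.48
eef_pos: [0.6091, -0.1462, 0.1272]
orientation: [0.991, -0.137, -0.002, 0.0]
force: [-0.2, -0.3, 0.4]
gripper_width: 0.0621
gripper_force: 0.0
time: 12.73
eef_pos: [0.607, -0.1436, 0.1291]
orientation: [0.991, -0.136, -0.001, 0.0]
force: [-0.2, 0.3, -0.5]
gripper_width: 0.062
gripper_force: 0.0
t 12.7333 pos [ 0.607  -0.1436  0.1291] w 0.062 q [ 0.08  0.38 -0.27 -0.   -0.93  1.22] tilt 0.09
.6085,-.1443,.033 [ 1.8  0.2 96.1] len 96.0
```

```bash
python3 -m inch '[[[1.5,0,15],0,62],[[1.5,0,40],0,62],[[1.5,0,68],0,62],[[1.5,0,86],0,62],[[1.5,0,94],0,62],[[1.5,0,96],0,62],[[1.5,0,96],0,62],[[1.5,0,96],0,62]]' 50; python3 to.py .6085,-.1443,.033; python3 -m inch '[[[0,0,0],0,28],[[0,0,0],0,28],[[0,0,0],0,28],[[0,0,0],0,28],[[0,0,0],0,28],[[0,0,0],0,28],[[0,0,0],0,28]]'; python3 to.py;  python3 -m inch '[[[0,0,-8],0,28],[[0,0,-28],0,28],[[0,0,-53],0,28],[[0,0,-83],0,28],[[0,0,-108],0,28],[[0,0,-120],0,28],[[0,0,-122],0,28],[[0,0,-122],0,28]]'; python3 to.py .4835,.1697,.15
```

```text
time: 13.4
eef_pos: [0.6103, -0.1443, 0.0352]
orientation: [0.991, -0.136, 0.001, -0.0]
force: [-0.1, 0.6, 0.3]
gripper_width: 0.0623
gripper_force: 0.0
t 13.4 pos [ 0.6103 -0.1443  0.0352] w 0.0623 q [ 0.08  0.5  -0.34  0.   -0.73  1.22] tilt 0.1
.6085,-.1443,.033 [-1.8  0.5  2.2] len 3.0
time: 13.98
eef_pos: [0.6103, -0.1446, 0.0354]
orientation: [0.991, -0.136, 0.001, -0.0]
force: [-1.3, 1.2, 7.0]
gripper_width: 0.036
gripper_force: 49.1
t 13.9833 pos [ 0.6103 -0.1446  0.0354] w 0.036 q [ 0.08  0.5  -0.34  0.   -0.73  1.22] tilt 0.12
time: 14.65
eef_pos: [0.6097, -0.1445, 0.1565]
orientation: [0.991, -0.136, 0.001, -0.0]
force: [0.9, 0.0, -2.9]
gripper_width: 0.0358
gripper_force: 50.1
t 14.65 pos [ 0.6097 -0.1445  0.1565] w 0.0358 q [ 0.08  0.36 -0.23 -0.   -0.98  1.22] tilt 0.1
.4835,.1697,.15 [-206.2 -268.6    6.5] len 339.0
```

```bash
python3 -m inch '[[[-8,-10,0],0,28],[[-28,-36,0],0,28],[[-50,-64,0],0,28],[[-72,-93,0],0,28],[[-94,-122,0],0,28],[[-116,-151,0],0,28],[[-138,-180,0],0,28],[[-160,-208,0],0,28]]'; python3 -m inch '[[[-20,-26,2],0,28],[[-34,-45,4],0,28],[[-44,-57,6],0,28],[[-46,-60,6],0,28],[[-46,-60,6],0,28],[[-46,-60,6],0,28]]';python3 to.py .4835,.1697,.0474;  python3 - <<'E'
from h import *
shot('wrist','w3')
E
```

```text
time: 15.32
eef_pos: [0.5093, 0.1001, 0.1541]
orientation: [0.991, -0.136, -0.001, 0.001]
force: [1.6, 0.4, -1.6]
gripper_width: 0.036
gripper_force: 50.1
time: 15.82
eef_pos: [0.4828, 0.1686, 0.1489]
orientation: [0.991, -0.136, -0.001, 0.001]
force: [-0.2, 0.1, -1.4]
gripper_width: 0.0361
gripper_force: 50.1
t 15.8167 pos [0.4828 0.1686 0.1489] w 0.0361 q [ 0.72  0.19 -0.49 -0.   -0.89  0.58] tilt 0.12
.4835,.1697,.0474 [  0.5  -1.4 101.5] len 101.0
```

View pics/w3.png

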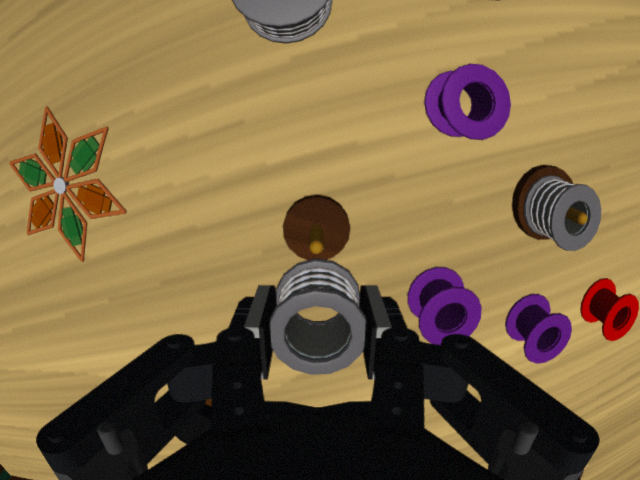

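The small reel hangs upright and centred (318,332) over its stand (317,228). I'll lower it.

```bash
python3 -m inch '[[[0,-1,10],0,28],[[0,-1,32],0,28],[[0,-1,56],0,28],[[0,-1,76],0,28],[[0,-1,88],0,28],[[0,-1,95],0,28],[[0,-1,98],0,28],[[0,-1,99],0,28]]'; python3 -m inch '[[[0,0,1],0,28],[[0,0,1],0,28]]'; python3 to.py .4835,.1697,.0474
```

```text
time: 16.53
eef_pos: [0.4838, 0.1694, 0.0502]
orientation: [0.991, -0.136, -0.0, 0.0]
force: [-0.7, -0.1, -0.3]
gripper_width: 0.036
gripper_force: 50.1
time: 16.7
eef_pos: [0.4841, 0.1701, 0.0503]
orientation: [0.991, -0.136, 0.0, -0.0]
force: [1.2, 0.4, -1.4]
gripper_width: 0.0355
gripper_force: 50.1
t 16.7 pos [0.4841 0.1701 0.0503] w 0.0355 q [ 0.72  0.33 -0.59  0.   -0.65  0.58] tilt 0.07
.4835,.1697,.0474 [-0.5  0.6  2.9] len 3.0
```

```bash
python3 -m inch '[[[0,0,2.5],0,28],[[0,0,2.5],0,28],[[0,0,2.5],0,28],[[0,0,2.5],0,42],[[0,0,2.5],0,60],[[0,0,2.5],0,60],[[0,0,2.5],0,60]]'; python3 -m inch '[[[0,0,-15],0,60],[[0,0,-40],0,60],[[0,0,-70],0,80],[[0,0,-90],0,82],[[0,0,-92],0,82],[[0,0,-92],0,82]]';python3 to.py .6475,.1445,.14
python3 - <<'E'
from m import *
im,d=shot('side','side4'); print(loc('side',d,(287,305),.046,.0195)); print(loc('side',d,O['large'][1],.05,.032))
cv2.imwrite('pics/c4.png',cv2.resize(im[180:380,160:400,::-1],None,fx=3,fy=3))
E
```

```text
time: 17.28
eef_pos: [0.4838, 0.17, 0.0474]
orientation: [0.991, -0.136, 0.0, -0.0]
force: [-0.5, 0.6, -0.9]
gripper_width: 0.0602
gripper_force: 0.0
time: 17.78
eef_pos: [0.4844, 0.1705, 0.1408]
orientation: [0.991, -0.136, 0.001, -0.001]
force: [0.6, 1.1, -0.2]
gripper_width: 0.0824
gripper_force: 0.0
t 17.7833 pos [0.4844 0.1705 0.1408] w 0.0824 q [ 0.72  0.2  -0.5   0.   -0.87  0.58] tilt 0.2
.6475,.1445,.14 [164.1 -18.9   1.2] len 165.0
(array([0.48181078, 0.17082562]), np.float64(0.0006212049118224289), np.float64(0.04638725308317202), np.int64(315))
(array([0.64752988, 0.14543193]), np.float64(0.000724859045676373), np.float64(0.050726213145343854), np.int64(751))
```

View pics/c4.png

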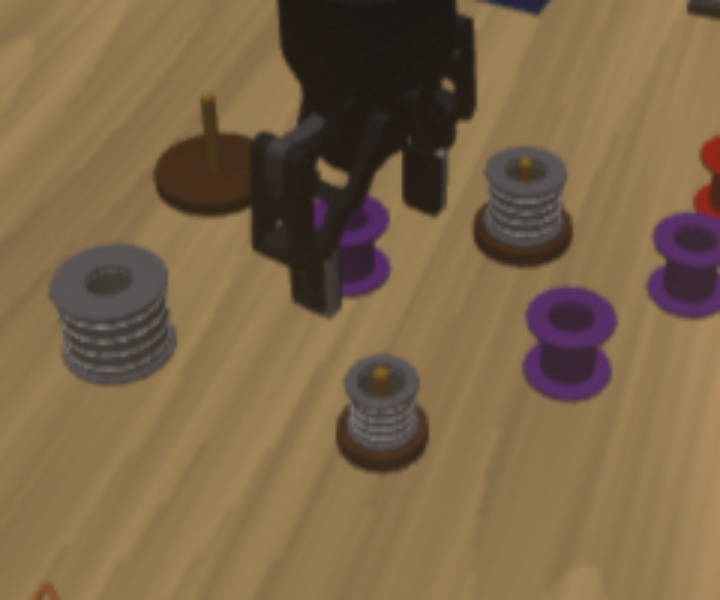

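The small reel is seated on its stand (381,400), about 1 mm off axis. The last one is the large reel, at (110,310).

```bash
python3 -m inch '[[[12,-1,0],0,84],[[40,-5,0],0,84],[[72,-8,0],0,84],[[104,-12,0],0,84],[[134,-15,0],0,84],[[154,-18,0],0,84],[[162,-19,0],0,84],[[164,-19,0],0,84]]'; python3 -m inch '[[[0,0,0],0,84],[[0,0,0],0,84],[[0,0,0],0,84]]';python3 to.py .6475,.145,.044
```

```text
time: 18.5
eef_pos: [0.6477, 0.143, 0.1367]
orientation: [0.991, -0.137, -0.001, 0.001]
force: [-0.3, -0.7, -0.1]
gripper_width: 0.084
gripper_force: 0.0
time: 18.75
eef_pos: [0.6458, 0.1442, 0.1393]
orientation: [0.991, -0.136, -0.0, 0.0]
force: [-0.0, -0.3, 0.5]
gripper_width: 0.084
gripper_force: 0.0
t 18.75 pos [0.6458 0.1442 0.1393] w 0.084 q [ 0.51  0.43 -0.17 -0.   -0.98  0.79] tilt 0.03
.6475,.145,.044 [ 1.5 -1.2 95.3] len 95.0
```

```bash
python3 -m inch '[[[1,-1,15],0,84],[[1,-1,38],0,84],[[1,-1,62],0,84],[[1,-1,80],0,84],[[1,-1,91],0,84],[[1,-1,95],0,84],[[1,-1,96],0,84],[[1,-1,96],0,84]]' 80; python3 to.py .6475,.145,.044; python3 -m inch '[[[0,0,0],0,54],[[0,0,0],0,54],[[0,0,0],0,54],[[0,0,0],0,54],[[0,0,0],0,54],[[0,0,0],0,54],[[0,0,0],0,54]]'; python3 to.py;  python3 -m inch '[[[0,0,-6],0,54],[[0,0,-20],0,54],[[0,0,-42],0,54],[[0,0,-66],0,54],[[0,0,-88],0,54],[[0,0,-100],0,54],[[0,0,-104],0,54],[[0,0,-104],0,54]]'; python3 to.py .6588,-.0133,.15
```

```text
time: 19.42
eef_pos: [0.6483, 0.1451, 0.0442]
orientation: [0.991, -0.136, 0.0, -0.0]
force: [-0.8, -0.5, 0.1]
gripper_width: 0.0843
gripper_force: 0.0
t 19.4167 pos [0.6483 0.1451 0.0442] w 0.0843 q [ 0.51  0.53 -0.25  0.   -0.79  0.79] tilt 0.06
.6475,.145,.044 [-0.7  0.4  0.2] len 1.0
time: 20.0
eef_pos: [0.6487, 0.1449, 0.046]
orientation: [0.991, -0.136, 0.001, -0.0]
force: [-3.9, -0.3, 11.0]
gripper_width: 0.0602
gripper_force: 83.3
t 20.0 pos [0.6487 0.1449 0.046 ] w 0.0602 q [ 0.51  0.53 -0.24  0.   -0.79  0.79] tilt 0.14
time: 20.67
eef_pos: [0.6481, 0.1449, 0.148]
orientation: [0.991, -0.136, 0.001, -0.001]
force: [-0.1, -0.5, -5.1]
gripper_width: 0.0601
gripper_force: 87.3
t 20.6667 pos [0.6481 0.1449 0.148 ] w 0.0601 q [ 0.51  0.42 -0.15 -0.   -1.    0.79] tilt 0.09
.6588,-.0133,.15 [ 53.  149.4  -2.1] len 159.0
```

```bash
python3 -m inch '[[[3,8,0],0,54],[[10,28,0],0,54],[[19,53,0],0,54],[[28,79,0],0,54],[[37,105,0],0,54],[[45,128,0],0,54],[[51,144,0],0,54],[[53,149,0],0,54]]'; python3 -m inch '[[[0,0,0],0,54],[[0,0,0],0,54],[[0,0,0],0,54]]';python3 to.py .6588,-.0133,.058;  python3 - <<'E'
from h import *
shot('wrist','w4')
E
```

```text
time: 21.33
eef_pos: [0.6576, -0.0163, 0.1451]
orientation: [0.991, -0.137, -0.002, 0.001]
force: [-0.1, 0.1, -3.7]
gripper_width: 0.0603
gripper_force: 87.3
time: 21.58
eef_pos: [0.6585, -0.0125, 0.1465]
orientation: [0.991, -0.136, -0.001, 0.0]
force: [-0.6, -0.4, -4.8]
gripper_width: 0.0599
gripper_force: 87.3
t 21.5833 pos [ 0.6585 -0.0125  0.1465] w 0.0599 q [ 0.28  0.42 -0.16 -0.   -0.99  1.02] tilt 0.07
.6588,-.0133,.058 [ 0.6  0.7 88.5] len 88.0
```

View pics/w4.png

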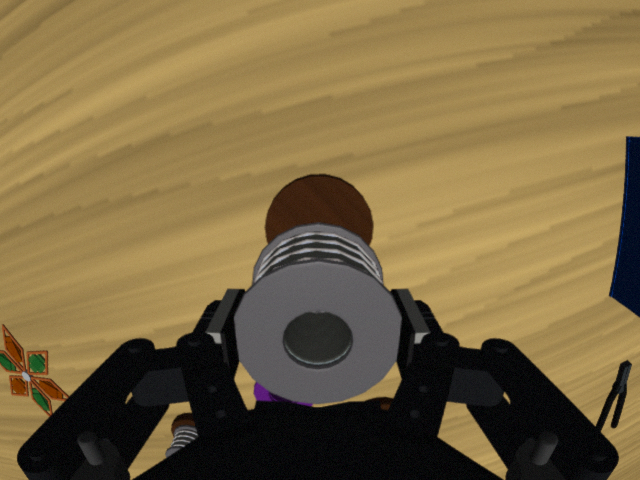

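The large reel is upright and centred in the pads (318,335), over its disc (319,222). I'll lower it.

```bash
python3 -m inch '[[[0.5,0.5,8],0,54],[[0.5,0.5,26],0,54],[[0.5,0.5,46],0,54],[[0.5,0.5,64],0,54],[[0.5,0.5,76],0,54],[[0.5,0.5,83],0,54],[[0.5,0.5,86],0,54],[[0.5,0.5,86],0,54]]'; python3 -m inch '[[[0,0,0],0,54],[[0,0,0],0,54]]'; python3 to.py .6588,-.0133,.058
```

```text
time: 22.3
eef_pos: [0.6592, -0.0134, 0.0608]
orientation: [0.991, -0.136, -0.0, 0.0]
force: [0.1, 0.4, -4.4]
gripper_width: 0.06
gripper_force: 87.3
time: 22.47
eef_pos: [0.66, -0.0135, 0.0624]
orientation: [0.991, -0.136, 0.001, -0.0]
force: [-0.2, 0.3, -4.3]
gripper_width: 0.0604
gripper_force: 87.3
t 22.4667 pos [ 0.66   -0.0135  0.0624] w 0.0604 q [ 0.27  0.5  -0.24  0.   -0.82  1.02] tilt 0.1
.6588,-.0133,.058 [-1.2  0.2  4.4] len 5.0
```

```bash
python3 -m inch '[[[-1,0,2],0,54],[[-1,0,3.5],0,54],[[-1,0,3.5],0,54],[[-1,0,3.5],0,54]]'; python3 to.py .6588,-.0133,.058; python3 -m inch '[[[0,0,0.5],0,54],[[0,0,0.5],0,66],[[0,0,0.5],0,82],[[0,0,0.5],0,82],[[0,0,0.5],0,82],[[0,0,0.5],0,82]]'; python3 -m inch '[[[0,0,-12],0,82],[[0,0,-35],0,82],[[0,0,-65],0,82],[[0,0,-95],0,82],[[0,0,-120],0,82],[[0,0,-120],0,82]]'
python3 - <<'E'
from m import *
for n,p in(('side',[(232,220),(336,247),(287,305),(320,160)]),('scene',[(254,300),(332,232),(405,295),(157,180)])):
    im,d=shot(n,n+'5')
    for px,z,r in zip(p[:3],(.062,.054,.046),(.032,.025,.0195)): print(n,[np.round(v,4) for v in loc(n,d,px,z,r)])
    if n=='side': cv2.imwrite('pics/c5.png',cv2.resize(im[120:440,110:430,::-1],None,fx=1.8,fy=1.8))
print(sense()['force'])
E
```

```text
time: 22.8
eef_pos: [0.6584, -0.0133, 0.0582]
orientation: [0.991, -0.136, 0.0, -0.0]
force: [-1.3, 0.6, -2.2]
gripper_width: 0.0602
gripper_force: 87.5
t 22.8 pos [ 0.6584 -0.0133  0.0582] w 0.0602 q [ 0.28  0.51 -0.25  0.   -0.81  1.02] tilt 0.04
.6588,-.0133,.058 [ 0.4 -0.1  0.2] len 0.0
time: 23.3
eef_pos: [0.6584, -0.0134, 0.0574]
orientation: [0.991, -0.136, 0.0, 0.0]
force: [-0.1, 0.6, -0.2]
gripper_width: 0.0821
gripper_force: 0.0
time: 23.8
eef_pos: [0.6613, -0.0132, 0.1849]
orientation: [0.991, -0.135, 0.005, -0.001]
force: [1.1, 0.4, 1.1]
gripper_width: 0.0823
gripper_force: 0.0
side [array([ 0.6574, -0.0127]), np.float64(0.0007), np.float64(0.0628), np.int64(531)]
side [array([ 0.4535, -0.0139]), np.float64(0.0008), np.float64(0.0547), np.int64(339)]
side [array([0.4822, 0.1713]), np.float64(0.0005), np.float64(0.0465), np.int64(313)]
scene [array([ 0.6577, -0.0144]), np.float64(0.0005), np.float64(0.0638), np.int64(905)]
scene [array([ 0.454 , -0.0165]), np.float64(0.0005), np.float64(0.0557), np.int64(442)]
scene [array([0.4822, 0.1692]), np.float64(0.0006), np.float64(0.0475), np.int64(287)]
[ 0.43551116 -0.85999664 -0.94988105]
```

View pics/c5.png

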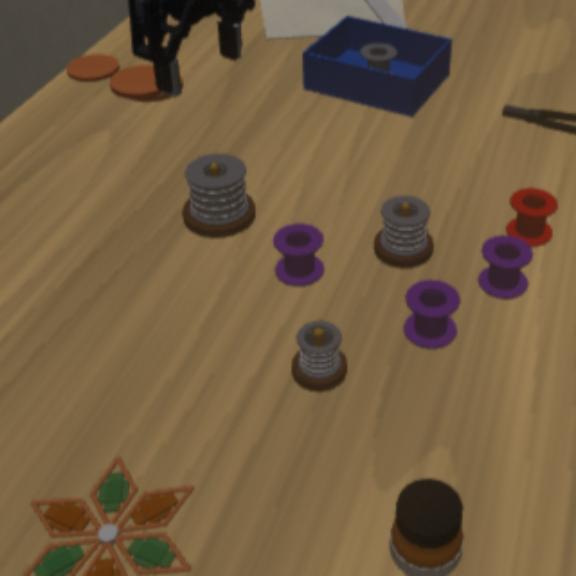

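View pics/scene5.png

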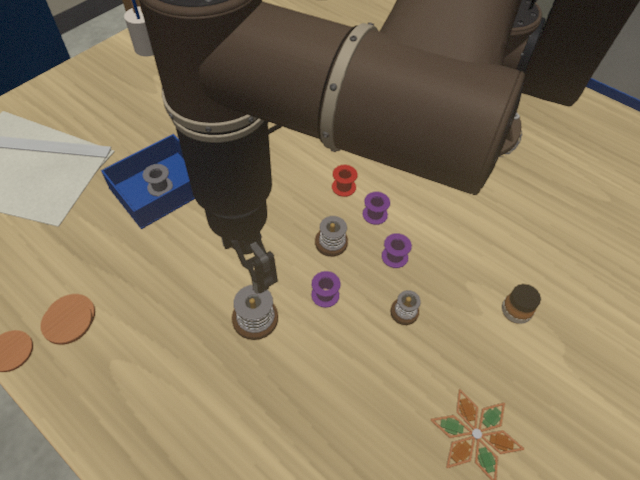

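All three reels sit flat on their stands: large (253,305), medium (332,235), small (406,306). The empty reel is in the box (157,180), the jar and star haven't moved, and the arm is clear.

```bash
python3 -m inch '[[[0,0,0],0,82],[[0,0,0],0,82],[[0,0,0],0,82]]' >/dev/null; python3 -c "
from bench import finish_job; print(finish_job())"
```

```text
the job is handed in; nothing more can be done
None
```

I dropped the empty reel in the scrap box first, then set each full reel on the stand of its own size. I handed the job in at about 24 s, with all three within about 2 mm of their posts in the last camera check, but no verdict came back.

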